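# Gauge the end well of an angled tube block and present the gauge

## Task

Slide the guide carriage of the angled tube block fully home against the stop screw at its left end, then take the longer of the two depth gauges from the inclined cradle, push it down the guide tube until its collar stops on the tube mouth, and draw it right out again. Finish while still holding the gauge up for reading: rod level, its tip over the middle of the brown notebook and about 20 cm above the bench. Leave the shorter gauge in its cradle and the carriage at its stop.

Things in the scene. Friction and masses are not known exactly. Their poses are not given: they have to be found in the camera images.
- tube_block: Fixed aluminium block between grey cheeks on a 125 x 214 mm foot. It leans back 45 deg: its drilled face looks up and to -x (the robot). Origin: centre of the foot's underside; z up, y along the slide (robot's left at yaw 0). Wells 16.5 mm wide, 50 mm deep, square to the face, at y = -50, 0, +50 mm. A carriage slides on rails before the face; the stop screw is on the +y cheek.
- carriage (a joint): Position of the guide carriage along the slide in m: 0 at the -y end (over the well at y = -50 mm), grows along the block's +y, 0.100 at the hard stop (over the well at y = +50 mm). About 2 N of friction; it stays where it is left.
- guide_mouth (a point): Centre of the rim of the steel guide tube on the carriage. At the stop: x -55, y +50, z 110 mm in tube_block's frame; moves along y with the carriage. Its z axis is the tube's axis, outward: 45 deg up and to the block's -x. Bore 14 mm, flared to 24 mm in the top 10 mm; rim 36 mm across. Along the axis below the mouth: block's face 48 mm, bottom of a well 98 mm.
- carriage_knob (a point): Point on the axis of the upright steel post (14 mm across, top 8 mm above this point, clear for 25 mm below it) that stands on the carriage behind the guide tube: pinch it from above or push it along the slide. At the stop: x -6, y +50, z 152 mm in tube_block's frame; moves along y with the carriage.
- cradle: Fixed grey cradle, foot 110 x 142 mm, with two notched combs leaning back 45 deg that carry the gauges side by side at y = +37.5 and -37.5 mm (which is where varies). Origin: centre of the foot's underside, z up. Handles stick out up and to -x, rod tips point down and to +x. The notches are open above: a gauge lifts straight up out of them.
- gauge_long: Longer gauge, 55 g: steel rod 10 mm thick, 92 mm long below a collar 30 mm across, 6 mm thick; black handle 14 mm wide (its y), 18 mm deep (its x), from z = 14 to 76 mm. Origin: centre of the collar's underside; z axis from tip to handle. In the cradle: origin at x -20, z 88 mm of the cradle, z axis 45 deg up and to the cradle's -x, y axis along the cradle's y.
- gauge_long_tip (a point): Tip of the longer gauge, 92 mm below the collar (z = -92 mm of the gauge).
- gauge_long_grip (a point): Middle of the longer gauge's handle, 45 mm above the collar's underside (z = +45 mm of the gauge).
- gauge_short: The shorter gauge, the same handle and collar but a rod of only 66 mm. Origin and axes as for the longer one. Leave it in the cradle.
- notebook: Brown closed book lying flat, 210 (x) x 151 (y) x 14 mm, fixed. Origin: centre of its underside.

How it is judged:
On the way, in this order (a step that is already met when the one before it is completed fails the run):
1. the carriage is against its stop (value of joint carriage above 0.097 m), for 0.2 s.
2. the longer gauge is in the guide tube with its collar on the mouth, the carriage still at the stop (value of joint carriage above 0.097 m and z of gauge_long in the frame of guide_mouth below 0.0025 m and distance between gauge_long and guide_mouth below 0.006 m and angle between the z axis of gauge_long and the z axis of guide_mouth, either way round below 0.1 rad), for 0.2 s.
3. the longer gauge is drawn right out of the guide tube (z of gauge_long_tip in the frame of guide_mouth above 0.005 m), for 0.1 s.
At the end, for the whole second after the job is handed in: The fingers still hold the longer gauge, clear of block, cradle and notebook, at rest, level within 11 deg, tip 14 to 26 cm above the bench and within 50 mm horizontally of the notebook's middle; the carriage is within 3 mm of its stop; the shorter gauge has moved less than 15 mm (contact force between the fingers and gauge_long above 1 N and contact force between gauge_long and tube_block below 0.1 N and contact force between gauge_long and notebook below 0.1 N and contact force between gauge_long and cradle below 0.1 N and angle between gauge_long's own z axis and vertical between 1.38 and 1.76 rad and height (world z) of gauge_long_tip between 0.14 and 0.26 m and horizontal distance between gauge_long_tip and notebook below 0.05 m and linear speed of gauge_long below 0.03 m/s and value of joint carriage above 0.097 m and distance of gauge_short from where it was at the start of the episode below 0.015 m); the arm keeps its last pose, push and grip.
It fails at once if the shorter gauge is lifted or knocked out of the cradle (distance of gauge_short from where it was at the start of the episode above 0.03 m).
It also fails if it takes over 70 s, if anything falls off the work surface, if the arm or the gripper's body presses on something with over 40 N, if the wrist force passes 120 N, or if a joint passes its speed limit or range.

## Robot

A 7-joint arm with a two-finger parallel gripper is mounted at the origin on a cart in front of the work surface, level with it; the furniture and walls round the work are solid. World frame = base frame: x ahead of the robot, y to its left, z up, the work surface at z = 0. Lengths are in m, angles in rad, forces in N, time in s.
With the tool pointing down it reaches from about 0.425 to 0.875 m from the base axis. Payload 4.7 kg.
Tool frame: the origin (TCP) lies on the mounting face of the last link; the fingertips stand 182 mm ahead of it and the grasp point (between the pads) lies 164 mm ahead of it (ctrl.finger_overhang is the distance from the TCP to the fingertips, in m); z points along the fingers, y is the line along which they close (so a half turn about z gives the same grasp; the last joint's range is limited). The gripper opens to 87 mm and grips with 3 to 60 N. Pads are 19 mm wide; open, the fingers measure 117 mm over their backs; the gripper's body (75 mm by 190 mm) begins 51 mm behind the grasp point.
Start: joints at [1.236, 0.321, -0.07, 1.45, 0.023, 1.371, -0.057], TCP at [0.222, -0.611, 0.405] pointing down, gripper open.
Joint ranges: [-2.86, 2.86], [-0.3, 2.09], [-1.38, 1.24], [0.06, 2.45], [-1.56, 4.7], [0.09, 2.05], [-2.69, 2.69]. Speed limits (rad/s): [2.57, 2.57, 3.14, 3.14, 3.14, 3.14, 3.14].

## Interface

Orientations are given as a rotation vector (axis times angle).
In Python, from bench import ctrl gives the robot as it stands.
- The arm moves only by the shell command python3 -m jog 'ROWS' [FORCE]. ROWS is a JSON object of lists of equal length, an entry for each row: "translation": the shift along the tool's x, y, z as a fraction of full scale, a list of three; "yaw": the turn about the tool's z as a fraction of full scale; "jaw": the closure, from 0 (fully open) to 1 (shut). In form: {"translation": [[dx, dy, dz], ...], "yaw": [yaw, ...], "jaw": [jaw, ...]}. A call has 1 to 8 rows; each row is the pose to reach, as a shift and turn from the pose commanded when the call began, along the tool's axes at that moment, turning the shorter way round; what a row does not reach only later rows make up. Full scale, the value 1, is 0.2 m for a shift and 180 degrees for a turn. A row lasts 1/8 s, in which the tool goes at most 62.5 mm and 10.7 degrees, less where a joint would pass 70% of its speed; a pose out of reach is approached as far as the arm can. A call with a number of a shift or a turn outside -1 to 1 is refused whole. A call with a gripper value outside its range is refused whole. The fingers move at their own pace and stop on an object; FORCE is the grip in N (left out, the last holds). Time passes only in rows, so rows that repeat a pose let the fingers close. It gives the time, the measured TCP pose, the force, the opening and the grip force at its end, in the units of the state.
- ctrl.get_state(): the state, without advancing time (a new reading comes with each control period).
- ctrl.get_image(name): name is "scene" or "top" or "wrist"; returns a dict with "pixels" (400x640x3 uint8, blue, green, red), "fx", "fy", "cx", "cy" (pixels), "k1" (the pictures are not rectified: a ray, as slopes to the right and down, at radius r is drawn at 1 + k1 r^2 times it, then the intrinsics apply), "R" (3x3) and "t" (3): a world point X has camera coordinates R X + t; the wrist camera has in their place "mount" (4x4, takes a point from camera to tool coordinates, whose origin is the TCP and whose axes are the flange's). Camera axes: x right, y down, z forward; pixel columns grow to the right and rows downward; lengths in m; the calibration is good to about 2 mm. A picture is of the moment at which its call begins: read the wrist's pose just before it. There is no depth.
- ctrl.close_job(): hands the job in; it is judged then, once.
Trained networks look in a picture, given as the dict that the camera call returned (one of the last four; its "shot" number tells which), for a name from the list of things; names that differ only in an ending like _2 or _b are one class to them, and where a whole thing is asked for, a point or a joint stands for the part that bears it (a point fixed in the world has none). Each returns a list of dicts, best first, with "p" (0 to 1); they miss things now and then, are a little off and sometimes report something else, mostly with a low value. They report only what shows in the picture. A call takes as long as a camera call.
- ctrl.silhouettes(label, picture): "region" (400x640 bool, what is visible of it) and "at" ([column, row] in pixels, amid what is visible of it).
The state is a dict: "time": time; "joint_positions": joint angles; "qd": joint speeds; "joint_torque": joint torques, N m; "position": TCP position; "tool_rot": TCP orientation; "ft_force": force on the tool from outside, world axes, zero at the start; "torque": the same for the moment, N m; "grip_width": opening from 0.0 (shut) to 1.0 (fully open); "grip_force": force on a finger pad.
Only numpy, scipy, OpenCV 4.12 (cv2) and the standard library are available. Lean on these libraries where they do the work, as an engineer would, in place of code of your own. Each camera call takes 0.05 s, during which the arm holds its last target. There are 200 camera calls.

## Working session

There is one attempt and no reset: what is moved stays moved. The work goes in short steps, Python scripts to look and compute and a shell command to move; the robot and the scene stay as the last step left them, time stands still between calls to the robot, and variables do not carry over. Pictures are saved under pics/ and viewed, at most 10 in all, crops included, and the job is handed in when it is done.

```bash
mkdir -p pics; ls
cat > h.py <<'E'
import numpy as np, cv2
from bench import ctrl
from scipy.spatial.transform import Rotation as Rn
def cam(im):
    if "mount" in im:
        s=im["_s"]; M=np.eye(4);M[:3,:3]=Rn.from_rotvec(s["tool_rot"]).as_matrix();M[:3,3]=s["position"]
        T=np.linalg.inv(M@np.array(im["mount"])); return T[:3,:3],T[:3,3]
    return np.array(im["R"]),np.array(im["t"])
def shot(n):
    s=ctrl.get_state(); im=ctrl.get_image(n); im["_s"]=s; return im
def proj(im,X):
    R,t=cam(im); c=np.atleast_2d(X)@R.T+t; a=c[:,:2]/c[:,2:]; a=a*(1+im["k1"]*(a**2).sum(1,keepdims=True))
    return a*[im["fx"],im["fy"]]+[im["cx"],im["cy"]]
def ray(im,p):
    R,t=cam(im); K=np.array([[im["fx"],0,im["cx"]],[0,im["fy"],im["cy"]],[0,0,1.]])
    d=(np.array(p,float)-[im["cx"],im["cy"]])/[im["fx"],im["fy"]]; a=d.copy()
    for _ in range(20): a=d/(1+im["k1"]*(a@a))
    return -R.T@t, R.T@np.array([a[0],a[1],1])
def at_z(im,p,z):
    o,d=ray(im,p); return o+d*(z-o[2])/d[2]
E
python3 - <<'E'
from h import *
s=ctrl.get_state(); print(s["position"],s["tool_rot"],s["grip_width"],ctrl.finger_overhang)
for n in("scene","top"):
    im=shot(n); cv2.imwrite(f"pics/{n}0.png",im["pixels"]); print(n,im["k1"],im["fx"],-np.array(im["R"]).T@im["t"])
    for l in("tube_block","carriage","cradle","gauge_long","gauge_short","notebook"):
        for r in ctrl.silhouettes(l,im)[:2]:
            ys,xs=np.where(r["region"]); print(l,round(r["p"],2),np.round(r["at"]),len(xs),xs.min(),xs.max(),ys.min(),ys.max(),at_z(im,r["at"],0.05).round(3))
E
```

```text
pics
[ 0.22203845 -0.61068381  0.40365962] [-3.09207864e+00 -5.44780268e-01  6.06780137e-04] 1.0016876883252945 0.1822
scene -0.05562938946998855 440.06214128375285 [-0.27889763 -0.47658833  0.59161826]
tube_block 0.71 [232. 195.] 3494 196 274 157 222 [0.575 0.239 0.05 ]
carriage 0.6 [228. 181.] 466 220 236 156 198 [0.647 0.308 0.05 ]
carriage 0.23 [434. 258.] 293 426 448 249 272 [ 0.542 -0.333  0.05 ]
cradle 0.89 [430. 284.] 2875 389 471 248 315 [ 0.45  -0.351  0.05 ]
gauge_long 0.58 [437. 261.] 322 426 451 249 274 [ 0.535 -0.343  0.05 ]
gauge_short 0.59 [410. 245.] 317 395 419 233 256 [ 0.569 -0.271  0.05 ]
notebook 0.81 [326. 246.] 3212 275 372 218 277 [ 0.473 -0.105  0.05 ]
top -0.010670321047655593 520.6127747250677 [ 0.37130673 -0.07252547  1.29405434]
tube_block 0.58 [196. 171.] 4463 152 247 126 217 [0.582 0.24  0.05 ]
carriage 0.85 [194. 171.] 673 175 210 158 191 [0.581 0.246 0.05 ]
cradle 0.96 [434. 197.] 2152 400 467 170 227 [ 0.505 -0.332  0.05 ]
gauge_long 0.72 [452. 216.] 387 446 458 188 234 [ 0.458 -0.373  0.05 ]
gauge_short 0.7 [423. 205.] 296 415 428 185 223 [ 0.487 -0.306  0.05 ]
notebook 0.82 [322. 186.] 5108 290 359 143 231 [ 0.538 -0.063  0.05 ]
```

Run:
```python
import cv2
a=cv2.imread("pics/scene0.png");b=cv2.imread("pics/top0.png")
a=cv2.resize(a[130:330,180:490],None,fx=2.58,fy=1.5*1.0) if 0 else cv2.resize(a[140:330,180:490],(800,490))
cv2.imwrite("pics/s1.png",a); cv2.imwrite("pics/t1.png",cv2.resize(b[110:250,140:480],(800,329)))
```

```text
(no output)
```

View pics/s1.png

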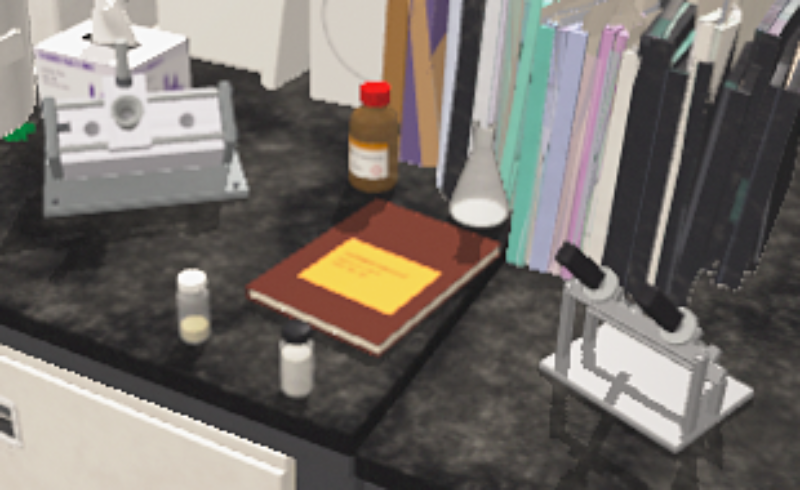

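View pics/t1.png

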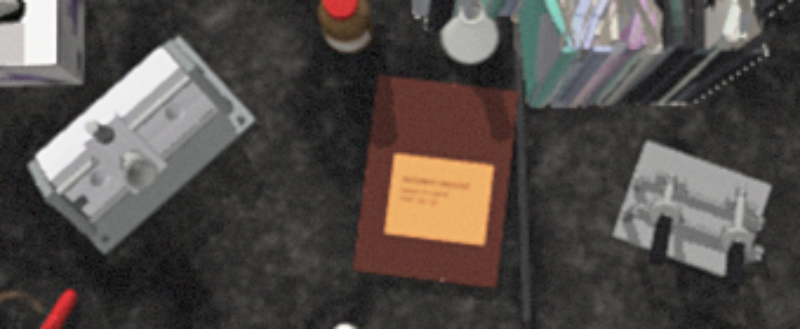

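```bash
cat > fit.py <<'E'
from h import *
from scipy.optimize import least_squares
def Rz(a): return Rn.from_euler("z",a).as_matrix()
def fit(obs,x0,extra=0):
    # obs: (im, px, fn(q)->local point)
    def f(v):
        r=[]
        for im,p,l in obs:
            L=np.array(l(v[3] if extra else 0),float); r+=list(proj(im,Rz(v[2])@L+[v[0],v[1],0])[0]-p)
        return r
    s=least_squares(f,x0,loss="soft_l1"); return s.x,np.array(f(s.x)).reshape(-1,2)
E
python3 - <<'E'
from fit import *
t=shot("top"); s=shot("scene")
tp=lambda x,y:np.array([140+x*.425,110+y*.4255]); sp=lambda x,y:np.array([180+x*.3875,140+y*.3878])
c=lambda *a:(lambda q:a)
o=[(t,tp(108,253),c(-.0625,.107,.004)),(t,tp(257,120),c(-.0625,-.107,.004)),(t,tp(98,128),lambda q:(-.006,-.05+q,.16)),(t,tp(138,165),lambda q:(-.055,-.05+q,.11)),
(s,sp(46,215),c(-.0625,.107,.0)),(s,sp(248,194),c(-.0625,-.107,.0)),(s,sp(123,46),lambda q:(-.006,-.05+q,.16)),(s,sp(127,110),lambda q:(-.055,-.05+q,.11))]
x,r=fit(o,[.58,.24,.6,.05],1); print("tube",x.round(4),r.round(1).tolist())
o=[(t,tp(650,140),c(.055,.071,.004)),(t,tp(772,182),c(.055,-.071,.004)),(t,tp(614,235),c(-.055,.071,.004)),
(s,sp(540,367),c(-.055,.071,.0)) ,(s,sp(672,448),c(-.055,-.071,0)),(s,sp(752,391),c(.055,-.071,.004))]
x,r=fit(o,[.5,-.33,-.3]); print("cradle",x.round(4),r.round(1).tolist())
C=x
R0=Rz(C[2])
g=lambda y,z:R0@(np.array([-.02,y,.088])+z*np.array([-1,0,1])*.7071)+[C[0],C[1],0]
for y in(.0375,-.0375): print(y,g(y,0).round(3),proj(t,[g(y,.045),g(y,.076),g(y,-.092),g(y,-.066)]).round(0).tolist())
o=[(t,tp(379,76),c(.105,.0755,.014)),(t,tp(518,92),c(.105,-.0755,.014)),(t,tp(355,270),c(-.105,.0755,.014)),(t,tp(496,286),c(-.105,-.0755,.014))]
x,r=fit(o,[.53,-.06,-.1]); print("book",x.round(4),r.round(1).tolist())
E
```

```text
tube [0.5904 0.2405 0.7164 0.0624] [[-1.4, -0.2], [-0.1, -0.8], [-0.4, 0.2], [2.5, 3.8], [-0.4, 0.0], [0.6, 0.4], [-0.2, -0.5], [0.6, -0.7]]
cradle [ 0.5051 -0.342  -0.3802] [[-1.6, -0.7], [0.1, 1.1], [-1.0, -0.2], [-1.0, -0.5], [1.6, 2.0], [1.7, -0.1]]
0.0375 [ 0.5   -0.3    0.088] [[421.0, 209.0], [420.0, 217.0], [427.0, 176.0], [426.0, 182.0]]
-0.0375 [ 0.473 -0.369  0.088] [[453.0, 221.0], [452.0, 229.0], [456.0, 187.0], [456.0, 193.0]]
book [ 0.5411 -0.0724 -0.1382] [[-0.4, -0.5], [0.5, -0.4], [-0.6, 0.3], [0.5, 0.6]]
```

```bash
python3 -m jog '{"translation":[[0.8,-0.86,0],[0.8,-0.86,0],[0.8,-0.86,0],[0.8,-0.86,0]],"yaw":[0,0,0,0],"jaw":[0.3,0.3,0.3,0.3]}' 30
python3 -m jog '{"translation":[[0.8,-0.86,0],[0.8,-0.86,0],[0.8,-0.86,0],[0.8,-0.86,0]],"yaw":[0,0,0,0],"jaw":[0.3,0.3,0.3,0.3]}'
python3 -m jog '{"translation":[[0.8,-0.86,0],[0.8,-0.86,0],[0.8,-0.86,0],[0.8,-0.86,0]],"yaw":[0,0,0,0],"jaw":[0.3,0.3,0.3,0.3]}'
python3 -m jog '{"translation":[[0.7,-0.8,0],[0.7,-0.8,0],[0.7,-0.8,0],[0.7,-0.8,0],[0.7,-0.8,0],[0.7,-0.8,0]],"yaw":[-0.117,-0.117,-0.117,-0.117,-0.117,-0.117],"jaw":[0.3,0.3,0.3,0.3,0.3,0.3]}'
python3 - <<'E'
from h import *
w=shot("wrist"); cv2.imwrite("pics/w1.png",w["pixels"]); s=w["_s"]; print(s["time"],s["position"],s["tool_rot"],s["joint_positions"]); print(np.round(w["mount"],3))
Rt=Rn.from_euler("z",.7164).as_matrix()
for n,l in(("knobtop",(-.006,.0124,.16)),("mouth",(-.055,.0124,.11)),("c1",(-.0625,.107,.004)),("c2",(-.0625,-.107,.004))): print(n,proj(w,Rt@l+[.5904,.2405,0]).round(0))
E
```

```text
time: 1.3
position: [0.3149, -0.3918, 0.4051]
tool_rot: [3.093, 0.548, 0.001]
ft_force: [1.2, -0.1, 0.9]
grip_width: 0.713
grip_force: 0.0
time: 1.8
position: [0.406, -0.1754, 0.4052]
tool_rot: [3.092, 0.548, 0.001]
ft_force: [0.3, -0.8, 0.5]
grip_width: 0.697
grip_force: 0.0
time: 2.3
position: [0.4972, 0.041, 0.4053]
tool_rot: [3.093, 0.548, 0.002]
ft_force: [-0.3, -1.3, 0.9]
grip_width: 0.699
grip_force: 0.0
time: 3.05
position: [0.5738, 0.2352, 0.4045]
tool_rot: [2.942, 1.099, -0.001]
ft_force: [1.1, -0.7, -0.0]
grip_width: 0.7
grip_force: 0.0
3.05 [0.57383173 0.2351646  0.40454207] [ 2.94170424e+00  1.09920484e+00 -1.18718714e-03] [ 0.25418623  0.37926712 -0.88030932  1.50625735  0.29513257  1.39554738
 -1.49856762]
[[ 0.    -0.96  -0.278  0.077]
 [ 1.     0.     0.    -0.001]
 [-0.    -0.278  0.96   0.02 ]
 [ 0.     0.     0.     1.   ]]
knobtop [[317. 197.]]
mouth [[318. 232.]]
c1 [[246. 205.]]
c2 [[412. 205.]]
```

View pics/w1.png

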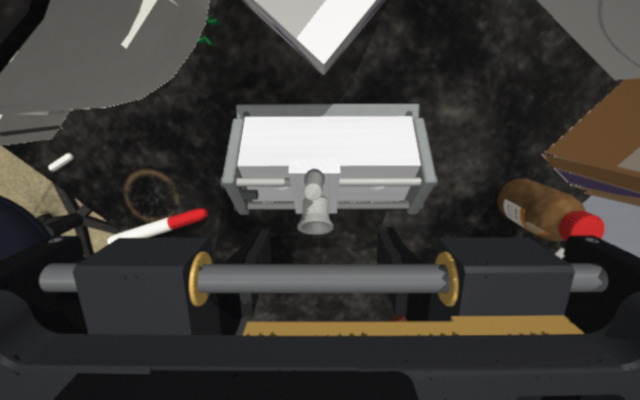

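Run:
```python
import cv2
a=cv2.imread("pics/w1.png")[95:245,220:440]
cv2.imwrite("pics/w1c.png",cv2.resize(a,(792,540),interpolation=cv2.INTER_CUBIC))
```

```text
(no output)
```

View pics/w1c.png

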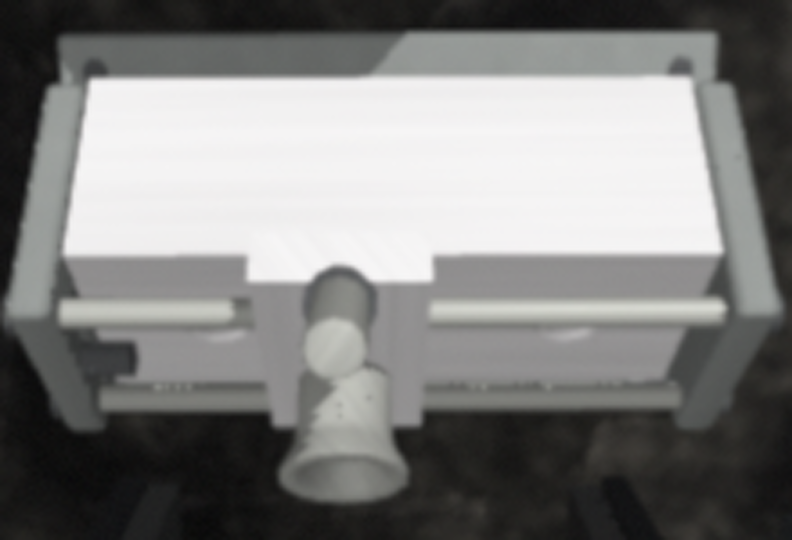

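Run:
```python
from fit import *
w=shot("wrist"); t=shot("top")
tp=lambda x,y:np.array([140+x*.425,110+y*.4255]); wp=lambda x,y:np.array([220+x/3.6,95+y/3.6])
c=lambda *a:(lambda q:a)
print(w["fx"],w["k1"])
o=[(w,wp(335,347),lambda q:(-.006,-.05+q,.16)),(w,wp(343,476),lambda q:(-.055,-.05+q,.11)),(w,wp(60,35),c(.0625,.107,.01)),(w,wp(717,33),c(.0625,-.107,.01))]
x,r=fit(o,[.58,.24,.7,.05],1); print("tube w",x.round(4),r.round(1).tolist())
o+=[(t,tp(108,253),c(-.0625,.107,.004)),(t,tp(257,120),c(-.0625,-.107,.004)),(t,tp(98,128),lambda q:(-.006,-.05+q,.16))]
x,r=fit(o,[.58,.24,.7,.05],1); print("tube wt",x.round(4),r.round(1).tolist())
s=ctrl.get_state(); k=Rz(x[2])@[-.006,-.05+x[3],.152]+[x[0],x[1],0]; R=Rn.from_rotvec(s["tool_rot"]).as_matrix()
print(k, "jog to grip", R.T@(k+[0,0,.164]-s["position"])/.2, np.degrees(np.arctan2(R[1,0],R[0,0])))
```

```text
310.13879490187514 -0.017562997599612874
tube w [0.5914 0.2441 0.7061 0.0627] [[0.3, 1.6], [-0.4, 1.1], [-1.0, -4.5], [1.1, -2.2]]
tube wt [0.5903 0.242  0.7156 0.0636] [[0.3, 4.6], [0.1, 3.4], [-0.6, -1.5], [1.2, -1.1], [-2.0, -0.2], [-0.6, -0.7], [-1.5, 0.6]]
[0.57682275 0.24828977 0.152     ] jog to grip [ 0.05580315 -0.04282753  0.44487394] 40.90069670440194
```

```bash
python3 -m jog '{"translation":[[0.06,-0.043,0.2],[0.06,-0.043,0.44],[0.06,-0.043,0.44],[0.06,-0.043,0.44],[0.06,-0.043,0.44],[0.06,-0.043,0.44],[0.06,-0.043,0.44]],"yaw":[0,0,0,0,0,0,0],"jaw":[0.3,0.3,0.3,1,1,1,1]}' 20
python3 -m jog '{"translation":[[0,-0.06,0],[0,-0.12,0],[0,-0.16,0],[0,-0.18,0],[0,-0.195,0],[0,-0.195,0]],"yaw":[0,0,0,0,0,0],"jaw":[1,1,1,1,1,1]}'
```

```text
time: 4.08
position: [0.5773, 0.2507, 0.3175]
tool_rot: [2.942, 1.101, 0.002]
ft_force: [-0.8, -0.6, 0.7]
grip_width: 0.327
grip_force: 0.0
time: 4.82
position: [0.5533, 0.2779, 0.317]
tool_rot: [2.94, 1.096, 0.003]
ft_force: [4.5, -5.9, 2.6]
grip_width: 0.152
grip_force: 20.0
```

```bash
python3 -m jog '{"translation":[[0,-0.02,0],[0,-0.02,0],[0,-0.02,0]],"yaw":[0,0,0],"jaw":[1,1,1]}' 20
```

```text
time: 5.2
position: [0.5526, 0.2786, 0.317]
tool_rot: [2.938, 1.09, 0.006]
ft_force: [7.9, -10.4, 1.8]
grip_width: 0.153
grip_force: 20.0
```

```bash
python3 -m jog '{"translation":[[0,0.03,0],[0,0.03,0],[0,0.03,-0.2],[0,0.03,-0.44],[0,0.03,-0.44],[0,0.03,-0.44]],"yaw":[0,0,0,0,0,0],"jaw":[0.3,0.3,0.3,0.3,0.3,0.3]}'
python3 -m jog '{"translation":[[-0.2,0.0,0],[-0.3,0,0],[-0.3,0,0],[-0.3,0,0]],"yaw":[0,0,0,0],"jaw":[0.3,0.3,0.3,0.3]}'
python3 - <<'E'
from h import *
import json
w=shot("wrist"); a=w["pixels"]; cv2.imwrite("pics/w2.png",a); s=w["_s"]; print(s["position"],s["tool_rot"])
json.dump([list(map(float,s["position"])),list(map(float,s["tool_rot"]))],open("w2.json","w"))
t=shot("top"); 
A=cv2.resize(a[120:280,220:440],(550,400),interpolation=cv2.INTER_CUBIC); B=cv2.resize(t["pixels"][120:220,150:250][:, :62],(248,400),interpolation=cv2.INTER_CUBIC)
cv2.imwrite("pics/c2.png",np.hstack([A,B]))
E
```

```text
time: 5.95
position: [0.5521, 0.2794, 0.4041]
tool_rot: [-2.941, -1.103, 0.001]
ft_force: [-0.5, 0.6, -0.1]
grip_width: 0.682
grip_force: 0.0
time: 6.45
position: [0.5078, 0.2394, 0.404]
tool_rot: [-2.942, -1.101, 0.001]
ft_force: [0.8, -0.0, -0.8]
grip_width: 0.7
grip_force: 0.0
[0.50779761 0.23942259 0.40404396] [-2.94161385e+00 -1.10139581e+00  1.01312225e-03]
```

View pics/c2.png

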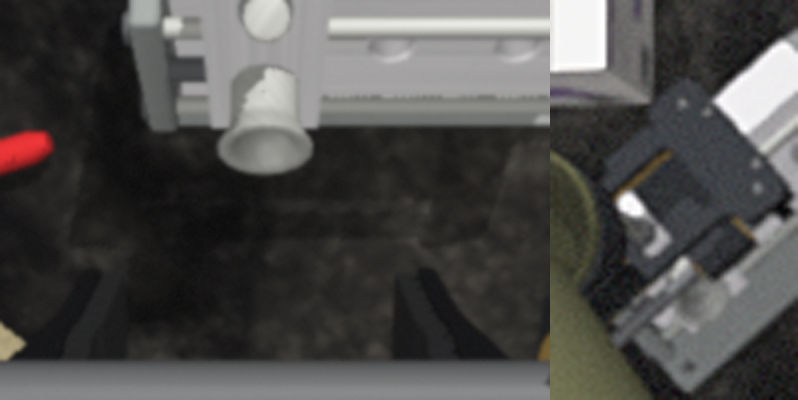

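Run:
```python
from fit import *
w=shot("wrist"); t=shot("top")
m=at_z(w,(326,178.4),.11); k=at_z(w,(326.8,126.4),.16); mt=at_z(t,(188,194),.11)
print(m,k,mt)
for x in([.5903,.242,.7156],[.5904,.2405,.7164],[.5914,.2441,.7061]):
    print((Rz(x[2])@[-.055,.05,.11]+[x[0],x[1],0]).round(4),(Rz(x[2])@[-.006,.05,.16]+[x[0],x[1],0]).round(4))
s=ctrl.get_state(); p=np.array([.5051,-.342,0])+Rz(-.3802)@[-.02-.0318,-.0375,.1198]
print("grip",p, p-s["position"]+[0,0,.164], )
```

```text
[0.51872826 0.24789642 0.11      ] [0.55591801 0.28024072 0.16      ] [0.51824604 0.24364071 0.11      ]
[0.516  0.2437 0.11  ] [0.553  0.2758 0.16  ]
[0.5161 0.2421 0.11  ] [0.553  0.2743 0.16  ]
[0.5171 0.2465 0.11  ] [0.5544 0.2783 0.16  ]
grip [ 0.44308253 -0.35759884  0.1198    ] [-0.06477417 -0.59732346 -0.12061895]
```

```bash
python3 -m jog '{"translation":[[-0.78,0.592,0],[-0.78,0.592,0],[-0.78,0.592,0],[-0.78,0.592,0]],"yaw":[0,0,0,0],"jaw":[0.4,0.4,0.4,0.4]}'
python3 -m jog '{"translation":[[-0.78,0.592,0],[-0.78,0.592,0],[-0.78,0.592,0],[-0.78,0.592,0]],"yaw":[0,0,0,0],"jaw":[0.4,0.4,0.4,0.4]}'
python3 -m jog '{"translation":[[-0.78,0.592,0],[-0.78,0.592,0],[-0.78,0.592,0],[-0.78,0.592,0],[-0.78,0.592,0],[-0.78,0.592,0],[-0.78,0.592,0],[-0.78,0.592,0]],"yaw":[0.349,0.349,0.349,0.349,0.349,0.349,0.349,0.349],"jaw":[0.4,0.4,0.4,0.4,0.4,0.4,0.4,0.4]}'
python3 - <<'E'
from fit import *
w=shot("wrist"); a=w["pixels"]; s=w["_s"]; print(s["position"],s["tool_rot"],s["joint_positions"].round(2) if hasattr(s["joint_positions"],"round") else s["joint_positions"])
for l in("gauge_long","gauge_short"):
    for r in ctrl.silhouettes(l,w)[:2]:
        ys,xs=np.where(r["region"]); print(l,round(r["p"],2),np.round(r["at"]),len(xs),xs.min(),xs.max(),ys.min(),ys.max())
C=np.array([.5051,-.342,0]);R0=Rz(-.3802)
for y in(.0375,-.0375):
    P=[C+R0@(np.array([-.02,y,.088])+z*np.array([-.7071,0,.7071])) for z in(.076,.045,.0,-.066,-.092)]
    q=proj(w,P); print(y,q.round(0).tolist())
x0=200;y0=90
cv2.imwrite("pics/w3.png",cv2.resize(a[70:290,160:480],(800,550),interpolation=cv2.INTER_CUBIC))
E
```

```text
time: 7.15
position: [0.4674, 0.0429, 0.4046]
tool_rot: [2.945, 1.089, -0.002]
ft_force: [0.6, 0.5, 0.6]
grip_width: 0.602
grip_force: 0.0
time: 7.65
position: [0.4272, -0.1478, 0.4045]
tool_rot: [-2.945, -1.092, 0.001]
ft_force: [0.6, 0.5, 0.1]
grip_width: 0.602
grip_force: 0.0
time: 8.65
position: [0.3889, -0.3351, 0.4047]
tool_rot: [-3.086, 0.586, -0.0]
ft_force: [-0.7, 0.0, -0.3]
grip_width: 0.601
grip_force: 0.0
[ 0.38888369 -0.3351478   0.40469204] [-3.08599459e+00  5.86231077e-01 -1.72984823e-04] [ 1.03  0.05 -0.38  1.77  0.02  1.32 -1.3 ]
gauge_long 0.61 [328. 105.] 2217 309 341 32 169
gauge_short 0.97 [240. 114.] 2441 220 258 48 169
0.0375 [[231.0, 157.0], [236.0, 126.0], [243.0, 88.0], [252.0, 43.0], [255.0, 27.0]]
-0.0375 [[326.0, 157.0], [326.0, 127.0], [326.0, 89.0], [326.0, 43.0], [326.0, 27.0]]
```

View pics/w3.png

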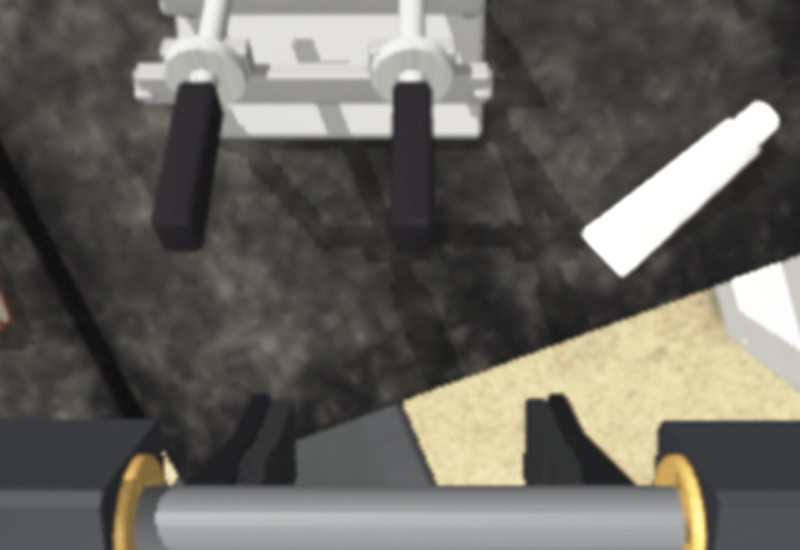

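```bash
python3 -m jog '{"translation":[[0.27,0.005,0],[0.27,0.005,0.3],[0.27,0.005,0.5],[0.27,0.005,0.59],[0.27,0.005,0.59],[0.27,0.005,0.59]],"yaw":[0,0,0,0,0,0],"jaw":[0.4,0.4,0.4,0.4,0.4,0.4]}'
python3 -m jog '{"translation":[[0,0,0],[0,0,0],[0,0,0],[0,0,0],[0,0,0],[0,0,0]],"yaw":[0,0,0,0,0,0],"jaw":[1,1,1,1,1,1]}' 40
```

```text
time: 9.55
position: [0.4384, -0.3575, 0.2888]
tool_rot: [3.083, -0.593, 0.005]
ft_force: [0.6, -0.7, 0.4]
grip_width: 0.598
grip_force: 0.0
time: 10.3
position: [0.4378, -0.3568, 0.2867]
tool_rot: [-3.085, 0.593, 0.0]
ft_force: [-0.0, 0.3, -0.0]
grip_width: 0.156
grip_force: 40.0
```

```bash
python3 -m jog '{"translation":[[0,0,-0.1],[0,0,-0.3],[0,0,-0.6],[0,0,-0.6],[0,0,-0.6]],"yaw":[0,0,0,0,0],"jaw":[1,1,1,1,1]}'
python3 - <<'E'
from fit import *
w=shot("wrist"); a=w["pixels"]; s=w["_s"]; print(s["position"],s["tool_rot"])
for l in("gauge_long","gauge_short"):
    for r in ctrl.silhouettes(l,w)[:2]:
        ys,xs=np.where(r["region"]); print(l,round(r["p"],2),np.round(r["at"]),len(xs),xs.min(),xs.max(),ys.min(),ys.max())
M=np.array(w["mount"]); Ti=np.linalg.inv(M)
def pt(z,gx,gz,al): # tool coords of gauge axis point z; grip offset
    ax=np.array([-np.sin(al),0,-np.cos(al)]); return np.array([0,0,.164])+(z-.045)*ax+np.array([gx,0,gz])
R=Rn.from_rotvec(s["tool_rot"]).as_matrix()
for al in(40,45,50):
    print(al,proj(w,[R@pt(z,0,0.003,np.radians(al))+s["position"] for z in(.0,-.092)]).round(0).tolist())
cv2.imwrite("pics/w4.png",cv2.resize(a[20:260,180:480],(700,560),interpolation=cv2.INTER_CUBIC))
E
```

```text
time: 10.92
position: [0.4374, -0.3569, 0.4063]
tool_rot: [3.085, -0.594, -0.001]
ft_force: [0.4, -0.4, -0.5]
grip_width: 0.155
grip_force: 40.0
[ 0.43740184 -0.35692386  0.40630827] [ 3.08487056e+00 -5.93545310e-01 -9.96011204e-04]
gauge_long 0.88 [326. 197.] 5261 297 348 74 321
gauge_long 0.26 [ 83. 167.] 19412 0 169 81 257
gauge_short 0.78 [242. 174.] 2247 224 259 102 229
40 [[325.0, 186.0], [325.0, 89.0]]
45 [[325.0, 182.0], [325.0, 76.0]]
50 [[325.0, 179.0], [325.0, 62.0]]
```

View pics/w4.png

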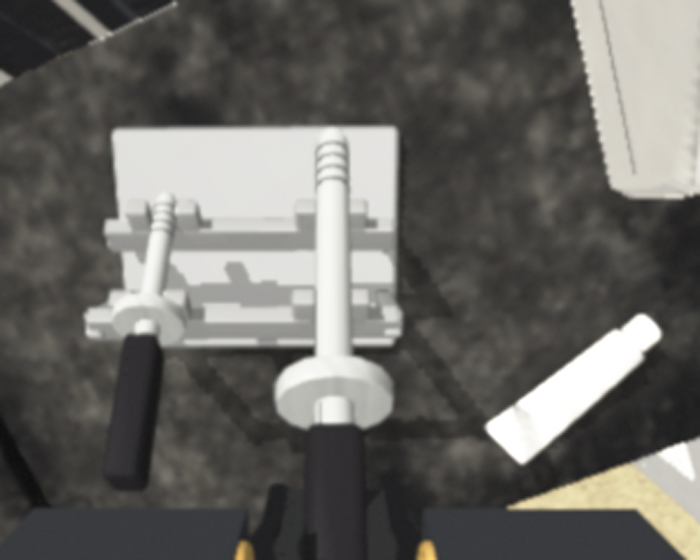

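```bash
python3 -m jog '{"translation":[[-0.1,-0.93,-0.05],[-0.1,-0.93,-0.05],[-0.1,-0.93,-0.05],[-0.1,-0.93,-0.05]],"yaw":[0,0,0,0],"jaw":[1,1,1,1]}'
python3 -m jog '{"translation":[[-0.33,-0.8,0],[-0.33,-0.8,0],[-0.33,-0.8,0],[-0.33,-0.8,0],[-0.33,-0.8,0],[-0.33,-0.8,0],[-0.33,-0.8,0]],"yaw":[-0.348,-0.348,-0.348,-0.348,-0.348,-0.348,-0.348],"jaw":[1,1,1,1,1,1,1]}'
cat > go.py <<'E'
import sys
from h import *
s=ctrl.get_state(); R=Rn.from_rotvec(s["tool_rot"]).as_matrix()
print(s["position"],"ang",np.degrees(np.arctan2(R[1,0],R[0,0])),"jog",(R.T@(np.array(list(map(float,sys.argv[1:4])))-s["position"])/.2).round(3))
E
python3 go.py .4337 .1732 .388
```

```text
time: 11.58
position: [0.4895, -0.1705, 0.4164]
tool_rot: [-3.086, 0.576, 0.001]
ft_force: [0.0, -0.7, -0.6]
grip_width: 0.156
grip_force: 40.0
time: 12.45
position: [0.486, -0.0046, 0.4158]
tool_rot: [-2.945, -1.093, 0.002]
ft_force: [0.1, -0.3, -0.9]
grip_width: 0.156
grip_force: 40.0
[ 0.48599619 -0.00464903  0.41580278] ang 40.71014659821168 jog [ 0.382 -0.844  0.14 ]
```

```bash
python3 -m jog '{"translation":[[0.0,-0.3,0],[0.2,-0.6,0],[0.382,-0.844,0],[0.382,-0.844,0.14],[0.382,-0.844,0.14],[0.382,-0.844,0.14]],"yaw":[0,0,0,0,0,0],"jaw":[1,1,1,1,1,1]}'
python3 - <<'E'
from fit import *
w=shot("wrist"); a=w["pixels"]; s=w["_s"]; print(s["position"],s["tool_rot"])
R=Rn.from_rotvec(s["tool_rot"]).as_matrix()
print("gauge",proj(w,[R@np.array([.0318+d,0,.1988+d])+s["position"] for d in(0,.092*.7071)]).round(1).tolist())
print("mouth",proj(w,[[.5175,.246,.11]]).round(1).tolist())
cv2.imwrite("pics/w5.png",cv2.resize(a[20:200,220:420],(700,630))[:600])
E
```

```text
time: 13.2
position: [0.434, 0.1726, 0.389]
tool_rot: [2.946, 1.092, -0.0]
ft_force: [-0.0, 0.1, -0.8]
grip_width: 0.16
grip_force: 40.0
[0.43404592 0.17255215 0.38902084] [ 2.9457317e+00  1.0916460e+00 -4.4047459e-04]
gauge [[325.4, 184.6], [325.0, 77.7]]
mouth [[323.2, 59.7]]
```

View pics/w5.png

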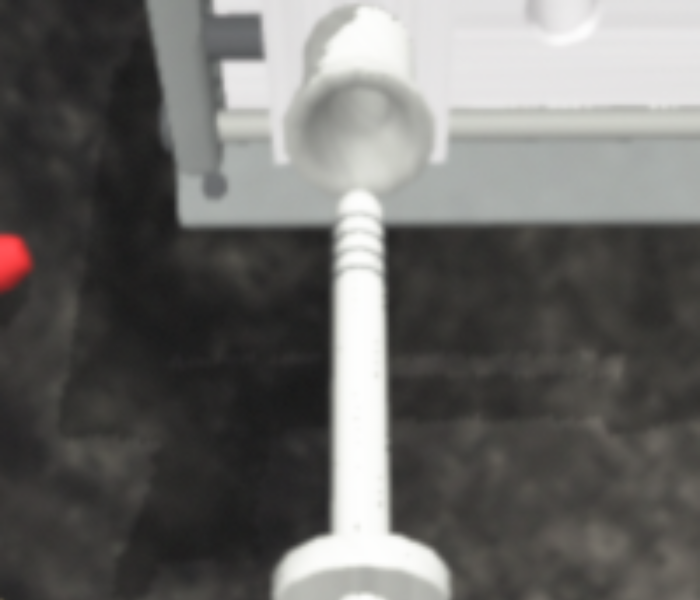

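```bash
python3 -m jog '{"translation":[[0.06,-0.001,0.06],[0.12,-0.001,0.12],[0.17,-0.001,0.17],[0.2,-0.001,0.2],[0.2,-0.001,0.2]],"yaw":[0,0,0,0,0],"jaw":[1,1,1,1,1]}' 25
python3 go.py .4935 .2251 .3088
```

```text
time: 13.88
position: [0.464, 0.1997, 0.3487]
tool_rot: [-2.944, -1.095, 0.001]
ft_force: [0.9, -1.8, -0.5]
grip_width: 0.16
grip_force: 25.0
[0.46399854 0.19968412 0.34869518] ang 40.79860646617803 jog [0.195 0.    0.199]
```

```bash
python3 -m jog '{"translation":[[0.05,0,0.05],[0.1,0,0.1],[0.15,0,0.15],[0.18,0,0.18],[0.2,0,0.2],[0.2,0,0.2]],"yaw":[0,0,0,0,0,0],"jaw":[1,1,1,1,1,1]}' 25
python3 go.py .4935 .2251 .3088
```

```text
time: 14.62
position: [0.4938, 0.2262, 0.3089]
tool_rot: [2.943, 1.096, -0.001]
ft_force: [-1.7, -0.5, -0.3]
grip_width: 0.16
grip_force: 25.0
[0.49380054 0.22621211 0.30889604] ang 40.861199461357856 jog [-0.005  0.003  0.   ]
```

```bash
python3 -m jog '{"translation":[[0.01,0,0.01],[0.015,0,0.015],[0.015,0,0.015]],"yaw":[0,0,0],"jaw":[1,1,1]}' 25
python3 -m jog '{"translation":[[0.01,0,0.01],[0.015,0,0.015],[0.015,0,0.015]],"yaw":[0,0,0],"jaw":[1,1,1]}' 25
```

```text
time: 15.0
position: [0.4948, 0.2273, 0.3081]
tool_rot: [2.939, 1.094, -0.011]
ft_force: [-12.3, -10.2, 22.6]
grip_width: 0.157
grip_force: 25.0
time: 15.38
position: [0.4969, 0.2291, 0.3056]
tool_rot: [2.939, 1.094, -0.012]
ft_force: [-15.9, -11.5, 27.8]
grip_width: 0.159
grip_force: 25.0
```

```bash
python3 -m jog '{"translation":[[-0.01,0,-0.01],[-0.01,0,-0.01],[-0.01,0,-0.01]],"yaw":[0,0,0],"jaw":[1,1,1]}' 25
python3 - <<'E'
from fit import *
w=shot("wrist"); a=w["pixels"]
cv2.imwrite("pics/w6.png",cv2.resize(a[80:280,220:420],(600,600),interpolation=cv2.INTER_CUBIC))
E
```

```text
time: 15.75
position: [0.4962, 0.2282, 0.3058]
tool_rot: [2.942, 1.095, -0.005]
ft_force: [-7.6, -4.5, 10.2]
grip_width: 0.161
grip_force: 25.0
```

View pics/w6.png

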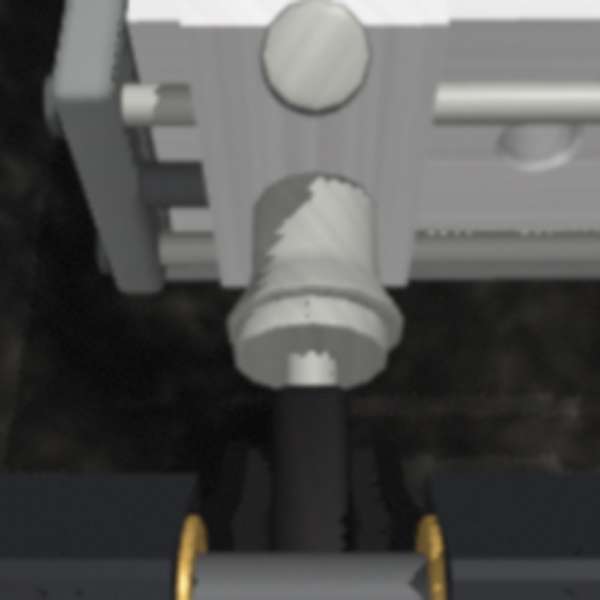

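```bash
python3 -m jog '{"translation":[[-0.03,0,-0.03],[-0.09,0,-0.09],[-0.17,0,-0.17],[-0.25,0,-0.25],[-0.33,0,-0.33],[-0.41,0,-0.41],[-0.41,0,-0.41],[-0.41,0,-0.41]],"yaw":[0,0,0,0,0,0,0,0],"jaw":[1,1,1,1,1,1,1,1]}' 40
python3 -m jog '{"translation":[[0,0,-0.15],[0,0,-0.25],[0,0,-0.25]],"yaw":[0,0,0],"jaw":[1,1,1]}' 40
python3 - <<'E'
from fit import *
w=shot("wrist"); s=w["_s"]; R=Rn.from_rotvec(s["tool_rot"]).as_matrix()
r=ctrl.silhouettes("gauge_long",w)[0]; ys,xs=np.where(r["region"]); print(r["p"],xs.min(),xs.max(),ys.min(),ys.max(), xs[ys<ys.min()+6].mean())
for al in(40,45,50):
  for off in (.045,.040,.05):
    a=np.radians(al); ax=np.array([-np.sin(a),0,-np.cos(a)])
    P=[R@(np.array([0,0,.167])+(z-off)*ax)+s["position"] for z in(0,-.092)]; print(al,off,proj(w,P).round(0).tolist())
E
```

```text
time: 16.8
position: [0.435, 0.1755, 0.3865]
tool_rot: [2.944, 1.096, 0.001]
ft_force: [0.1, -0.1, 0.4]
grip_width: 0.155
grip_force: 40.0
time: 17.18
position: [0.4355, 0.1759, 0.4372]
tool_rot: [-2.943, -1.098, -0.003]
ft_force: [0.3, -0.3, -2.2]
grip_width: 0.157
grip_force: 40.0
0.63 298 348 76 322 323.38775510204084
40 0.045 [[325.0, 188.0], [325.0, 91.0]]
40 0.04 [[325.0, 195.0], [325.0, 95.0]]
40 0.05 [[325.0, 181.0], [325.0, 87.0]]
45 0.045 [[325.0, 185.0], [325.0, 78.0]]
45 0.04 [[325.0, 192.0], [325.0, 82.0]]
45 0.05 [[325.0, 177.0], [325.0, 73.0]]
50 0.045 [[325.0, 181.0], [325.0, 64.0]]
50 0.04 [[325.0, 189.0], [325.0, 70.0]]
50 0.05 [[325.0, 174.0], [325.0, 59.0]]
```

```bash
python3 -m jog '{"translation":[[-0.2,0.9,0],[-0.2,0.9,0],[-0.2,0.9,0],[-0.2,0.9,0],[-0.2,0.9,0],[-0.2,0.9,0]],"yaw":[0.272,0.272,0.272,0.272,0.272,0.272],"jaw":[1,1,1,1,1,1]}' 40
python3 go.py .526 -.070 .301
```

```text
time: 18.02
position: [0.5223, 0.013, 0.4351]
tool_rot: [-3.133, 0.219, 0.004]
ft_force: [0.6, 0.4, -1.0]
grip_width: 0.157
grip_force: 40.0
[0.52228345 0.01298486 0.43509621] ang -8.014367978340646 jog [0.078 0.409 0.67 ]
```

```bash
python3 -m jog '{"translation":[[0.078,0.2,0],[0.078,0.409,0],[0.078,0.409,0.3],[0.078,0.409,0.6],[0.078,0.409,0.67],[0.078,0.409,0.67]],"yaw":[0,0,0,0,0,0],"jaw":[1,1,1,1,1,1]}' 40
python3 -m jog '{"translation":[[0,0,0.04],[0,0,0.08],[0,0,0.1],[0,0,0.1]],"yaw":[0,0,0,0],"jaw":[1,1,1,1]}' 8
```

```text
time: 18.77
position: [0.5265, -0.0698, 0.3028]
tool_rot: [-3.133, 0.219, 0.001]
ft_force: [0.7, -0.5, 0.8]
grip_width: 0.156
grip_force: 40.0
time: 19.27
position: [0.5263, -0.0701, 0.2826]
tool_rot: [3.134, -0.222, -0.0]
ft_force: [0.9, 0.4, -0.3]
grip_width: 0.163
grip_force: 8.0
```

```bash
python3 -m jog '{"translation":[[-0.035,0,0.04],[-0.07,0,0.075],[-0.1,0,0.115],[-0.12,0,0.153],[-0.14,0,0.195],[-0.16,0,0.237],[-0.16,0,0.237]],"yaw":[0,0,0,0,0,0,0],"jaw":[1,1,1,1,1,1,1]}' 8
cat > ang.py <<'E'
from fit import *
w=shot("wrist"); s=w["_s"]; R=Rn.from_rotvec(s["tool_rot"]).as_matrix(); print(s["position"])
r=ctrl.silhouettes("gauge_long",w)[0]; ys,xs=np.where(r["region"]); print(r["p"],xs.min(),xs.max(),ys.min(),ys.max())
cv2.imwrite("pics/ang.png",w["pixels"])
for al in range(45,95,5):
    a=np.radians(al); ax=np.array([-np.sin(a),0,-np.cos(a)])
    P=[R@(np.array([0,0,.167])+(z-.042)*ax)+s["position"] for z in(0,-.092)]; print(al,proj(w,P).round(0).tolist())
E
python3 ang.py
```

```text
time: 20.15
position: [0.4941, -0.0656, 0.2345]
tool_rot: [-3.134, 0.222, 0.002]
ft_force: [-0.1, -0.5, -0.0]
grip_width: 0.157
grip_force: 8.0
[ 0.49411983 -0.06564775  0.23447827]
0.83 296 351 21 321
45 [[325.0, 187.0], [325.0, 79.0]]
50 [[325.0, 184.0], [325.0, 66.0]]
55 [[325.0, 182.0], [325.0, 53.0]]
60 [[325.0, 179.0], [325.0, 40.0]]
65 [[325.0, 178.0], [325.0, 26.0]]
70 [[326.0, 177.0], [325.0, 12.0]]
75 [[326.0, 176.0], [326.0, -1.0]]
80 [[326.0, 176.0], [326.0, -15.0]]
85 [[326.0, 177.0], [326.0, -29.0]]
90 [[326.0, 178.0], [326.0, -42.0]]
```

```bash
python3 -m jog '{"translation":[[-0.015,0,0.04],[-0.03,0,0.08],[-0.037,0,0.115],[-0.042,0,0.14],[-0.045,0,0.16],[-0.045,0,0.172],[-0.045,0,0.172]],"yaw":[0,0,0,0,0,0,0],"jaw":[1,1,1,1,1,1,1]}' 8
python3 -m jog '{"translation":[[0,0,0],[0,0,0],[0,0,0]],"yaw":[0,0,0],"jaw":[1,1,1]}' 40
python3 -m jog '{"translation":[[0,0,-0.1],[0,0,-0.4],[0,0,-0.8],[0,0,-0.93],[0,0,-0.93],[0,0,-0.93]],"yaw":[0,0,0,0,0,0],"jaw":[1,1,1,1,1,1]}' 40
python3 go.py .4085 -.054 .39
python3 - <<'E'
from fit import *
for n in("scene","top"):
    im=shot(n); r=ctrl.silhouettes("gauge_long",im)[0]; ys,xs=np.where(r["region"]); print(n,r["p"],xs.min(),xs.max(),ys.min(),ys.max()); cv2.imwrite(f"pics/f_{n}.png",im["pixels"])
a=cv2.imread("pics/f_scene.png");cv2.imwrite("pics/f1.png",cv2.resize(a[120:300,240:440],(660,594)))
E
```

```text
time: 21.12
position: [0.4857, -0.0643, 0.2008]
tool_rot: [3.134, -0.222, -0.001]
ft_force: [-0.4, 0.2, -0.0]
grip_width: 0.164
grip_force: 8.0
time: 21.5
position: [0.4858, -0.0644, 0.201]
tool_rot: [3.134, -0.222, 0.0]
ft_force: [0.6, -0.7, -0.6]
grip_width: 0.154
grip_force: 40.0
time: 22.25
position: [0.4853, -0.0644, 0.386]
tool_rot: [3.133, -0.222, -0.002]
ft_force: [-0.3, 0.1, -1.1]
grip_width: 0.159
grip_force: 40.0
[ 0.48529092 -0.06439171  0.3860496 ] ang -8.100766747438504 jog [-0.387  0.003 -0.019]
scene 0.58 300 346 161 181Traceback (most recent call last):
  File "<stdin>", line 3, in <module>
IndexError: list index out of range
```

```bash
python3 -m jog '{"translation":[[-0.15,0,0],[-0.29,0,0],[-0.29,0,0],[-0.29,0,0]],"yaw":[0,0,0,0],"jaw":[1,1,1,1]}' 40
python3 - <<'E'
from fit import *
im=shot("scene"); s=im["_s"]; R=Rn.from_rotvec(s["tool_rot"]).as_matrix(); print(s["position"])
a=im["pixels"].copy()
r=ctrl.silhouettes("gauge_long",im)
if r: ys,xs=np.where(r[0]["region"]); print(r[0]["p"],xs.min(),xs.max(),ys.min(),ys.max(), ys[xs>xs.max()-3].mean())
f=4; big=cv2.resize(a,None,fx=f,fy=f,interpolation=cv2.INTER_CUBIC)
for al,c in((76,(0,0,255)),(83,(0,255,0)),(90,(255,0,0))):
    t=np.radians(al); ax=np.array([-np.sin(t),0,-np.cos(t)])
    P=[R@(np.array([0,0,.167])+(z-.042)*ax)+s["position"] for z in(.006,-.092)]; q=proj(im,P); print(al,q.round(1).tolist(),P[1].round(3))
    for p in q[1:]: cv2.circle(big,tuple(int(v) for v in (p+.5)*f),3,c,-1)
    u=q
x,y=(u[0]*f).astype(int); cv2.imwrite("pics/f2.png",big[y-250:y+250,x-300:x+400])
E
```

```text
time: 22.95
position: [0.4287, -0.0563, 0.3867]
tool_rot: [3.134, -0.222, 0.0]
ft_force: [0.7, -0.7, -0.8]
grip_width: 0.158
grip_force: 40.0
[ 0.4286516  -0.05628663  0.38674121]
0.77 282 332 168 190 169.2
76 [[307.0, 178.4], [332.1, 174.4]] [ 0.557 -0.075  0.187]
83 [[307.2, 176.4], [333.0, 167.5]] [ 0.56  -0.075  0.203]
90 [[307.3, 174.4], [333.5, 160.8]] [ 0.561 -0.075  0.22 ]
```

View pics/f2.png

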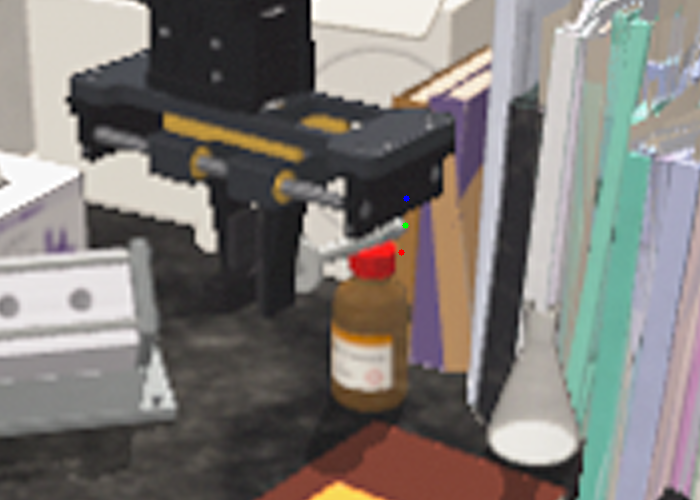

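```bash
python3 -m jog '{"translation":[[0,0,0],[0,0,0]],"yaw":[0,0],"jaw":[1,1]}' 40
python3 -c "
from bench import ctrl
print(ctrl.close_job())"
```

```text
time: 23.3
position: [0.4286, -0.0562, 0.3868]
tool_rot: [-3.133, 0.221, 0.0]
ft_force: [-0.1, 0.9, -0.6]
grip_width: 0.158
grip_force: 40.0
the job is handed in; nothing more can be done
None
```

I handed the job in at 23.3 s, but it returned no verdict. By my measurements the carriage is at its stop and the long gauge was seated and drawn out. It is held about 7° off level, its tip about 20 cm up and 2 cm from the notebook's middle.

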